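# Take the catch off the hand press and press the fipple plug home

## Task

The fipple plug in the mouthpiece head on the die still stands proud. Flip the press's red-knobbed safety catch off its ratchet, fully over to its front rest, then press the long lever down until the ram has driven the plug fully home, and let the lever come back up to the top with the catch left off. Do not shift the other things lying on the counter.

Things in the scene. Friction and masses are not known exactly. Their poses are not given: they have to be found in the camera images.
- press: Green hand press, fixed. Origin: on the counter under ram and die. x to its back (column), front -x (lever points there); y to its left (ratchet and catch side), lever on its right; z up. Foot 25 mm thick, x -90 to 145, y +-63 mm. Head casting x -47 to 135, y +-35, z 150 to 260 mm; ram top (20 mm square) stands at x = y = 0 up to z 300 mm, 285 with the plug home
- catch_knob (a point): centre of the red ball, 22 mm across, on top of the safety catch's thumb arm (8 mm rod, ball centre 66 mm from the pivot); while on: x 15, y 48, z 304 mm in the press's frame. The catch is a pawl on the left cheek of the head; its steel nose points back, against the dog of the ratchet collar on the pinion shaft
- catch_pivot (a point): pivot of the safety catch, at x -8, y +48, z 242 mm in the press's frame; its axis is the press's y. The ball swings about it in the vertical plane along the press's x
- catch (a joint): catch angle, rad. 0: on, ball leaning 0.35 rad to the back. Grows as the ball is pushed to the press's front (-x). Nose clear of the ratchet from about 0.3, ball over the pivot at 0.35; let go below 0.35 it falls back on, past 0.52 it tips by its own weight to the front rest at 1.2 (ball at x -58, z 286 mm). Takes under 1 N at the ball
- lever_grip (a point): middle of the lever's black handgrip, on its axis: a cylinder 30 mm in diameter, 90 mm long, 250 mm from the lever's axis of turning; raised it stands 320 mm above the counter, with the plug home 119 mm; it swings in an arc about lever_hub. Fingers pressing on it slide along it a little
- lever_hub (a point): point on the lever's axis of turning (parallel to the press's y), in the vertical plane in which lever and grip swing: x +35, y -77, z 195 mm in the press's frame. The steel lever rod is 15 mm thick
- lever (a joint): lever angle, rad. 0: up, 30 degrees above level, held by a return spring; grows downward. Catch on: blocked at about 0.06. Ram: 18 mm per rad; meets the plug at 0.22 to 0.33, plug home and lever stopped at 0.83 (0.31 rad below level). Down-force at mid grip 1 to 4 N free, 8 to 13 N driving the plug. Released, it rises by itself within 1 s
- plug (a joint): how far the light cedar fipple plug (15 mm diameter) has been pressed down into the black mouthpiece head, m: 0 to 0.002 at the start, 0.011 fully home. A tight fit (100 N): it stays where it is pressed
- plug_top (a point): centre of the top face of the plug, on the die axis, 106 mm above the counter when the plug stands 11 mm proud, 95 mm when flush with the head
- head_a_mid (a point): centre of a loose black plastic mouthpiece head lying on the counter, 62 x 24 x 24 mm, x along it
- head_b_mid (a point): centre of another loose mouthpiece head, the same
- reamer_mid (a point): middle of the loose conical brass reamer with square dark wooden handle, 160 mm long along x, 30 mm high
- tube_mid (a point): middle of the loose dented aluminium whistle tube, 270 mm long along x, 13 mm in diameter
- mallet_mid (a point): centre of the head of a loose wooden mallet, head 85 mm along y, 50 mm high, handle 130 mm to -x
- glue_jar_mid (a point): middle of a small loose amber glass jar with white cap, 48 mm in diameter, 60 mm high

How it is judged:
On the way, in this order (a step that is already met when the one before it is completed fails the run):
1. the safety catch is flipped off, over to its front rest, with the lever still up (value of joint catch above 1 rad and value of joint lever below 0.15 rad), for 0.2 s.
2. the lever has been pressed down and the plug is home (value of joint plug above 0.0095 m and value of joint lever above 0.7 rad), for 0.1 s.
At the end, for the whole second after the job is handed in: The catch lies off the ratchet on its front rest (joint over 1.0 of 1.2 rad), the plug is within 1.5 mm of fully home, the lever is back up within 0.1 rad of its top and at rest (value of joint catch above 1 rad and value of joint plug above 0.0095 m and value of joint lever below 0.1 rad and velocity of joint lever between -0.1 and 0.1 rad/s); the robot touches nothing.
It fails at once if a loose thing on the counter is shifted more than 30 mm (distance of any of head_a_mid, head_b_mid, reamer_mid, tube_mid, mallet_mid, glue_jar_mid from where it was at the start of the episode above 0.03 m).
It also fails if it takes over 64 s, if anything falls off the work surface, if the arm or the gripper's body presses on something with over 40 N, if the wrist force passes 120 N, or if a joint passes its speed limit or range.

## Robot

A 6-joint arm with a two-finger parallel gripper is mounted at the origin on the work surface. World frame = base frame: x ahead of the robot, y to its left, z up, the work surface at z = 0. Lengths are in m, angles in rad, forces in N, time in s.
With the tool pointing down it reaches from about 0.275 to 0.85 m from the base axis. Payload 5.2 kg.
Tool frame: the origin (TCP) lies midway between the tips of the shut fingers; the grasp point (between the pads) lies 19 mm behind it; z points along the fingers, y is the line along which they close (so a half turn about z gives the same grasp; the last joint's range is limited). The gripper opens to 85 mm and grips with 20 to 120 N. Pads are 22 mm wide; open, the fingers measure 114 mm over their backs; the gripper's body (76 mm by 85 mm) begins 54 mm behind the grasp point. The pads swing forward as they close: fully open they stand 13 mm farther back than shut.
Start: joints at [1, 0.259, 1.535, -0, 1.348, -0.203], TCP at [0.198, 0.513, 0.191] pointing down, gripper open.
Joint ranges: [-3.14, 3.14], [-0.91, 2.08], [0.19, 2.58], [-1.22, 4.36], [0.22, 2.71], [-3.12, 3.12]. Speed limits (rad/s): [2.57, 2.57, 3.14, 3.14, 3.14, 3.14].

## Interface

Orientations are given as a unit quaternion [x, y, z, w].
In Python, from workcell import r gives the robot as it stands.
- The arm moves only by the shell command python3 -m pendant 'ROWS' [FORCE]. ROWS is JSON, one flat list of numbers, 7 for each row, row after row: the finger opening in mm, from 0 to 85.4, then the shift along the tool's x, y, z normalised to -1 to 1, where 1 is 0.02 m, then the turn, a rotation vector about the tool's x, y, z normalised to -1 to 1, where 1 is 5 degrees. In form: [claw, x, y, z, wx, wy, wz, claw, x, y, z, wx, wy, wz, ...]. A call has 1 to 20 rows; each row shifts and turns the commanded pose from where the row before left it, along the tool's axes as they then stand; what a row does not reach is not made up. A row lasts 1/10 s, in which the tool goes at most 50 mm and 8.59 degrees, less where a joint would pass 70% of its speed; a pose out of reach is approached as far as the arm can. A call with a number of a shift or a turn outside -1 to 1 is refused whole. A call with a gripper value outside its range is refused whole. The fingers move at their own pace and stop on an object; FORCE is the grip in N (left out, the last holds). Time passes only in rows, so rows that do not move let the fingers close. It gives the time, the measured TCP pose, the force, the opening and the grip force at its end, in the units of the state.
- r.state(): the state, without advancing time (a new reading comes with each control period).
- r.get_image(name): name is "scene" or "top" or "wrist"; returns a dict with "img" (480x640x3 uint8, red, green, blue), "K" (3x3 intrinsics, pixels), "R" (3x3) and "t" (3): a world point X has camera coordinates R X + t; the wrist camera has in their place "T_tool_cam" (4x4, takes a point from camera to tool coordinates, whose origin is the TCP and whose axes are the flange's). Camera axes: x right, y down, z forward; pixel columns grow to the right and rows downward; lengths in m; the calibration is good to about 2 mm. A picture is of the moment at which its call begins: read the wrist's pose just before it. There is no depth.
- r.hand_in(): hands the job in; it is judged then, once.
Trained networks look in a picture, given as the dict that the camera call returned (one of the last four; its "shot" number tells which), for a name from the list of things; names that differ only in an ending like _2 or _b are one class to them, and where a whole thing is asked for, a point or a joint stands for the part that bears it (a point fixed in the world has none). Each returns a list of dicts, best first, with "conf" (0 to 1); they miss things now and then, are a little off and sometimes report something else, mostly with a low value. They report only what shows in the picture. A call takes as long as a camera call.
- r.find_in(picture, name): "rect" ([centre column, centre row, width, height] in pixels, round what is visible of it).
- r.cut_out(picture, name): "pixels" (480x640 bool, what is visible of it) and "rect" ([centre column, centre row, width, height] in pixels, round what is visible of it).
- r.spot_point(picture, name): "centre" ([column, row] in pixels: a listed point, or the origin of a listed thing).
The state is a dict: "time_s": time; "joint_pos": joint angles; "qd": joint speeds; "tau": joint torques, N m; "tool_pos": TCP position; "tcp_rot": TCP orientation; "wrist_force": force on the tool from outside, world axes, zero at the start; "wrist_torque": the same for the moment, N m; "width": finger opening in m; "grasp_force": force on a finger pad.
Only numpy, scipy, OpenCV 4.12 (cv2) and the standard library are available. Lean on these libraries where they do the work, as an engineer would, in place of code of your own. Each camera call takes 0.05 s, during which the arm holds its last target. There are 200 camera calls.

## Working session

There is one attempt and no reset: what is moved stays moved. The work goes in short steps, Python scripts to look and compute and a shell command to move; the robot and the scene stay as the last step left them, time stands still between calls to the robot, and variables do not carry over. Pictures are saved under pics/ and viewed, at most 10 in all, crops included, and the job is handed in when it is done.

```bash
mkdir -p pics; ls; python3 - <<'E'
from workcell import r
import cv2,numpy as np
s=r.state();print({k:np.round(v,3).tolist() for k,v in s.items()})
for c in ["scene","top"]:
    p=r.get_image(c);cv2.imwrite(f"pics/{c}0.png",p["img"][:,:,::-1])
    print(c,p["K"].tolist(),np.round(p["R"],4).tolist(),np.round(p["t"],4).tolist())
    for n in ["press","catch_knob","catch_pivot","lever_grip","lever_hub","plug_top","head_a_mid","reamer_mid","tube_mid","mallet_mid","glue_jar_mid"]:
        print(n,[(np.round(d["centre"],1).tolist(),round(d["conf"],2)) for d in r.spot_point(p,n)[:3]])
E
```

```text
pics
{'time_s': 0.0, 'joint_pos': [1.0, 0.259, 1.536, 0.0, 1.348, -0.203], 'qd': [0.0, -0.001, 0.001, 0.001, 0.001, 0.0], 'tau': [-0.001, -44.604, -29.057, -0.0, 0.012, -0.0], 'tool_pos': [0.197, 0.513, 0.191], 'tcp_rot': [0.183, 0.983, -0.001, -0.0], 'wrist_force': [0.284, 0.268, 0.356], 'wrist_torque': [-0.015, 0.014, 0.016], 'grasp_force': 0.0, 'width': 0.085}
scene [[495.3051064056924, 0.0, 314.68520570947425], [0.0, 495.3051064056924, 235.92638796404182], [0.0, 0.0, 1.0]] [[0.3282, 0.9444, 0.0222], [0.654, -0.2101, -0.7267], [-0.6816, 0.253, -0.6866]] [-0.1678, -0.2194, 1.7264]
press [([386.0, 285.4], 0.62), ([318.6, 200.1], 0.62)]
catch_knob [([411.1, 185.9], 0.59)]
catch_pivot [([398.2, 207.1], 0.58)]
lever_grip [([318.0, 197.6], 0.96)]
lever_hub [([408.2, 257.9], 0.58)]
plug_top []
head_a_mid [([202.2, 287.2], 0.68), ([398.1, 206.2], 0.3)]
reamer_mid [([132.7, 285.4], 0.58)]
tube_mid [([441.5, 214.2], 0.49)]
mallet_mid [([152.2, 354.4], 0.59)]
glue_jar_mid [([294.4, 363.4], 0.85), ([151.2, 351.1], 0.36)]
top [[571.4541717414148, 0.0, 323.3468507499605], [0.0, 571.4541717414148, 238.98967147010762], [0.0, 0.0, 1.0]] [[-0.0009, -1.0, -0.0036], [-0.9863, 0.0015, -0.1649], [0.1649, 0.0034, -0.9863]] [0.0033, 0.6017, 1.4841]
press [([257.3, 242.0], 0.69)]
catch_knob [([225.8, 237.1], 0.56)]
catch_pivot [([241.7, 245.7], 0.57), ([154.2, 317.6], 0.31)]
lever_grip [([336.1, 235.3], 0.62)]
lever_hub [([255.7, 196.1], 0.7)]
plug_top []
head_a_mid [([436.7, 287.2], 0.52), ([501.9, 317.2], 0.34)]
reamer_mid [([503.5, 314.0], 0.58), ([229.5, 234.9], 0.21)]
tube_mid [([155.3, 320.6], 0.57)]
mallet_mid [([491.8, 230.3], 0.79)]
glue_jar_mid [([376.9, 174.9], 0.76)]
```

View pics/scene0.png

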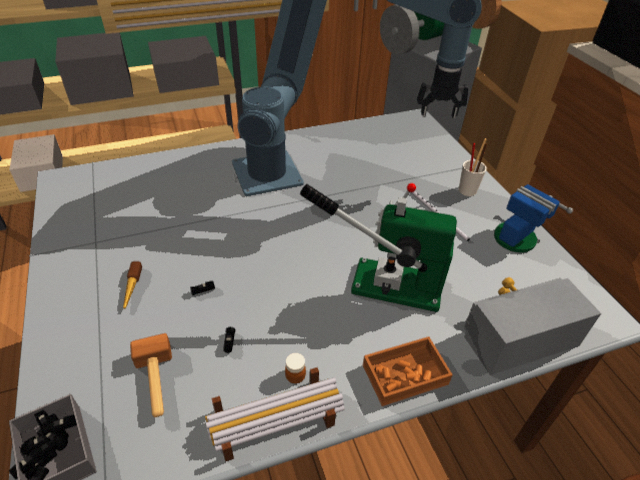

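View pics/top0.png

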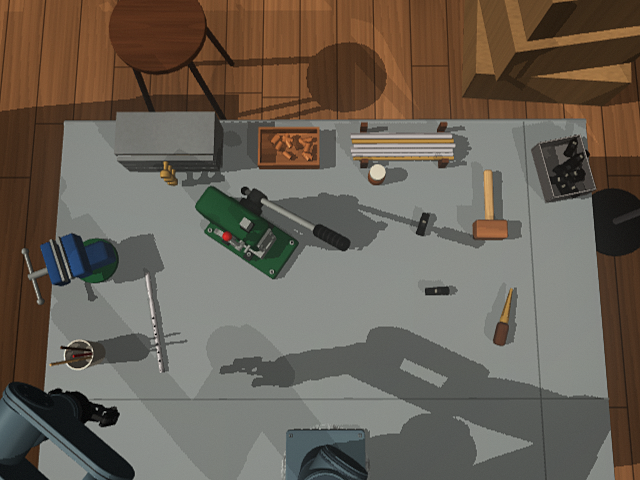

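```bash
cat > fit.py <<'E'
import numpy as np
from scipy.optimize import least_squares
Ks=np.array([[495.305,0,314.685],[0,495.305,235.926],[0,0,1]]);Rs=np.array([[0.3282,0.9444,0.0222],[0.654,-0.2101,-0.7267],[-0.6816,0.253,-0.6866]]);ts=np.array([-0.1678,-0.2194,1.7264])
Kt=np.array([[571.454,0,323.347],[0,571.454,238.99],[0,0,1]]);Rt=np.array([[-0.0009,-1,-0.0036],[-0.9863,0.0015,-0.1649],[0.1649,0.0034,-0.9863]]);tt=np.array([0.0033,0.6017,1.4841])
C={'s':(Ks,Rs,ts),'t':(Kt,Rt,tt)}
def proj(c,X):
    K,R,t=C[c];u=K@(R@X+t);return u[:2]/u[2]
P=dict(o=[0,0,0],knob=[.015,.048,.304],piv=[-.008,.048,.242],grip=[.035-.2165,-.077,.320],hub=[.035,-.077,.195])
def W(q,p):
    c,s=np.cos(q[2]),np.sin(q[2]);return np.array([q[0]+c*p[0]-s*p[1],q[1]+s*p[0]+c*p[1],p[2]])
obs=[('s','o',386,285.4),('s','knob',411.1,185.9),('s','piv',398.2,207.1),('s','grip',318,197.6),('s','hub',408.2,257.9),
('t','o',257.3,242),('t','knob',225.8,237.1),('t','piv',241.7,245.7),('t','grip',336.1,235.3),('t','hub',255.7,196.1)]
f=lambda q:np.concatenate([proj(c,W(q,P[n]))-[u,v] for c,n,u,v in obs])
if __name__=="__main__":
    best=min((least_squares(f,[.6,.1,a],loss='soft_l1',f_scale=3) for a in np.arange(-3,3.2,1)),key=lambda b:b.cost)
    q=best.x;print(q,best.cost);print([(o[0],o[1],r.round(1).tolist()) for o,r in zip(obs,f(q).reshape(-1,2))])
    for n in P:print(n,W(q,P[n]).round(4))
    def tri(a,b):
        return least_squares(lambda X:np.r_[proj('s',X)-a,proj('t',X)-b],[.6,0,.1]).x.round(3)
    for n,a,b in [('grip',(318,197.6),(336.1,235.3)),('knob',(411.1,185.9),(225.8,237.1)),('jar',(294.4,363.4),(376.9,174.9)),('mallet',(152.2,354.4),(491.8,230.3)),('tube',(441.5,214.2),(155.3,320.6)),('head',(202.2,287.2),(436.7,287.2)),('ream',(132.7,285.4),(503.5,314))]:print(n,tri(a,b))
E
python3 fit.py
```

```text
[0.59872541 0.17863714 0.99699185] 24.47954817243258
[('s', 'o', [0.4, -0.6]), ('s', 'knob', [-0.4, 1.8]), ('s', 'piv', [-0.6, -1.1]), ('s', 'grip', [1.1, 3.2]), ('s', 'hub', [-1.4, -0.7]), ('t', 'o', [2.6, 1.1]), ('t', 'knob', [1.2, -1.2]), ('t', 'piv', [-2.1, -0.0]), ('t', 'grip', [-4.9, -0.0]), ('t', 'hub', [0.8, 0.9])]
o [0.5987 0.1786 0.    ]
knob [0.5666 0.2173 0.304 ]
piv [0.5541 0.198  0.242 ]
grip [ 0.5649 -0.0156  0.32  ]
hub [0.6824 0.1662 0.195 ]
grip [ 0.564 -0.023  0.33 ]
knob [0.563 0.219 0.307]
jar [ 0.781 -0.144  0.043]
mallet [ 0.632 -0.454  0.014]
tube [0.389 0.461 0.008]
head [ 0.474 -0.302  0.025]
ream [ 0.403 -0.478  0.018]
```

The networks' points match the press model: 1–5 px residuals, yaw about 57°. The scene picture shows the red ball at (411,187) and the black grip at about (320,199). The top picture has the ball at (226,237) and the grip at (332,236), which agrees with the model. I'll raise the arm, turn it so tool y is press x, and shut the fingers.

```bash
python3 -m pendant '[0,0,0,-0.95,0,0,0.236, 0,0,0,-0.95,0,0,0.236, 0,0,0,-0.95,0,0,0.236, 0,0,0,-0.95,0,0,0.236, 0,0,0,-0.95,0,0,0.236, 0,0,0,-0.95,0,0,0.236, 0,0,0,-0.95,0,0,0.236, 0,0,0,-0.95,0,0,0.236, 0,0,0,-0.95,0,0,0.236, 0,0,0,-0.95,0,0,0.236]'
python3 -m pendant '[0,-0.98,0.025,0,0,0,0, 0,-0.98,0.025,0,0,0,0, 0,-0.98,0.025,0,0,0,0, 0,-0.98,0.025,0,0,0,0, 0,-0.98,0.025,0,0,0,0, 0,-0.98,0.025,0,0,0,0, 0,-0.98,0.025,0,0,0,0, 0,-0.98,0.025,0,0,0,0, 0,-0.98,0.025,0,0,0,0, 0,-0.98,0.025,0,0,0,0, 0,-0.98,0.025,0,0,0,0, 0,-0.98,0.025,0,0,0,0, 0,-0.98,0.025,0,0,0,0, 0,-0.98,0.025,0,0,0,0, 0,-0.98,0.025,0,0,0,0, 0,-0.98,0.025,0,0,0,0, 0,-0.98,0.025,0,0,0,0, 0,-0.98,0.025,0,0,0,0]'
cat > st.py <<'E'
from workcell import r
import numpy as np
s=r.state();p=np.array(s["tool_pos"]);a=.997;c,n=np.cos(a),np.sin(a);d=p[:2]-[.5987,.1786]
print("t",s["time_s"],"world",p.round(4),"press",np.round([c*d[0]+n*d[1],-n*d[0]+c*d[1],p[2]],4),"F",np.round(s["wrist_force"],1),"q",np.round(s["tcp_rot"],3),"w",round(s["width"],3),"j",np.round(s["joint_pos"],2))
E
python3 st.py
```

```text
time_s: 2.2
tool_pos: [0.1977, 0.5131, 0.3822]
tcp_rot: [0.283, 0.959, 0.0, -0.0]
wrist_force: [-0.7, 0.2, 0.2]
width: 0.0004
grasp_force: 0.0
time_s: 4.0
tool_pos: [0.5001, 0.3286, 0.3814]
tcp_rot: [0.283, 0.959, 0.0, 0.0]
wrist_force: [-0.2, 0.1, -0.2]
width: -0.0
grasp_force: 0.0
t 4.0 world [0.5001 0.3286 0.3814] press [0.0724 0.1643 0.3814] F [-0.2  0.1 -0.2] q [0.283 0.959 0.    0.   ] w -0.0 j [ 0.4   0.3   1.02  0.    1.81 -0.6 ]
```

```bash
python3 -m pendant '[0,-0.97,0.02,0,0,0,0, 0,-0.97,0.02,0,0,0,0, 0,-0.97,0.02,0,0,0,0, 0,-0.97,0.02,0,0,0,0, 0,-0.97,0.02,0,0,0,0, 0,-0.97,0.02,0,0,0,0, 0,0,0,0.87,0,0,0, 0,0,0,0.87,0,0,0, 0,0,0,0.87,0,0,0, 0,0,0,0.87,0,0,0, 0,0,0,0.87,0,0,0, 0,0,0,0,0,0,0]' | tail -3
python3 st.py; python3 - <<'E'
from workcell import r
import cv2,numpy as np
a=r.get_image("scene")["img"][120:320,280:520];b=r.get_image("top")["img"][140:340,150:390]
cv2.imwrite("pics/a1.png",cv2.resize(np.hstack([a,b]),(800,333),interpolation=2)[:,:,::-1])
E
```

```text
wrist_force: [0.3, -0.7, -0.2]
width: 0.0
grasp_force: 0.0
t 5.2 world [0.5974 0.2673 0.2913] press [0.0738 0.0493 0.2913] F [ 0.3 -0.7 -0.2] q [ 0.283  0.959 -0.001 -0.002] w 0.0 j [ 0.25  0.42  1.07 -0.    1.66 -0.75]
```

View pics/a1.png

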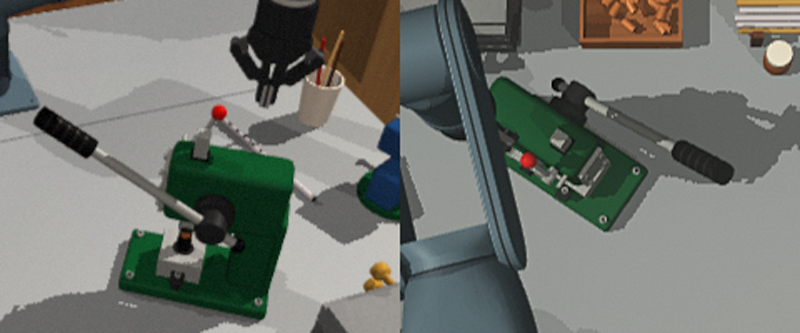

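The shut fingers stand right behind the ball, which is at crop (219,112), at ball height. Next I push towards the press's front.

```bash
python3 -m pendant '[0,-0.02,-0.8,0,0,0,0, 0,-0.02,-0.7,0,0,0,0, 0,0,-0.5,0,0,0,0, 0,0,-0.5,0,0,0,0, 0,0,-0.5,0,0,0,0, 0,0,-0.5,0,0,0,0, 0,0,-0.5,0,0,0,0, 0,0,-0.5,0,0,0,0, 0,0,-0.3,0,0,0,0, 0,0,0,0,0,0,0, 0,0,0,0,0,0,0, 0,0,0,0,0,0,0, 0,0,0,0,0,0,0, 0,0,0,0,0,0,0, 0,0,0,0,0,0,0]' | tail -3
python3 st.py; python3 - <<'E'
from workcell import r
import cv2,numpy as np
from fit import *
p=r.get_image("scene");print([(d["centre"],d["conf"]) for d in r.spot_point(p,"catch_knob")])
q=[.5987,.1786,.997]
for th in [0,.7,1.2]:
    print(th,proj('s',W(q,[-.008-.066*np.sin(th-.35),.048,.242+.066*np.cos(th-.35)])))
a=p["img"][120:320,280:520]
cv2.imwrite("pics/a2.png",cv2.resize(a,(600,500),interpolation=2)[:,:,::-1])
E
```

```text
wrist_force: [-0.6, 0.3, 0.7]
width: 0.0002
grasp_force: 0.0
t 6.8 world [0.5466 0.1873 0.2943] press [-0.021   0.0485  0.2943] F [-0.6  0.3  0.7] q [ 0.283  0.959 -0.    -0.   ] w 0.0 j [ 0.14  0.26  1.28  0.    1.6  -0.86]
[([320.2, 199.1], 0.73), ([295.4, 364.8], 0.71), ([408.2, 185.2], 0.64)]
0 [410.56910315 187.70583014]
0.7 [391.75415129 184.64033877]
1.2 [379.79903158 188.87007867]
```

View pics/a2.png

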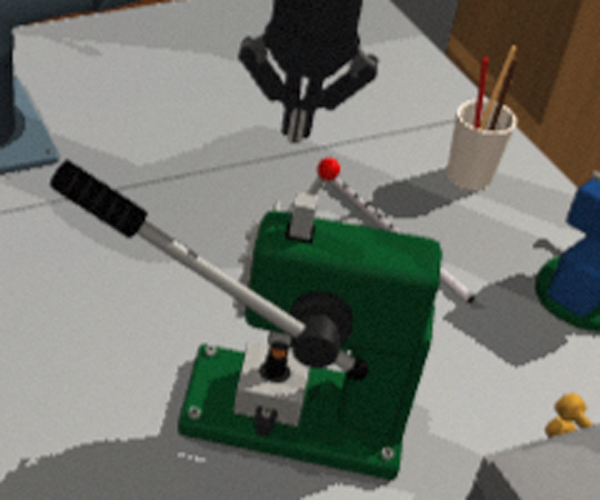

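The ball hasn't moved, still at about (411,187): the fingers missed it. I'll compare the projected TCP with the picture.

```bash
python3 - <<'E'
from fit import *
from workcell import r
for X in [(.5974,.2673,.2913),(.5466,.1873,.2943)]: print(proj('s',np.array(X)),proj('t',np.array(X)))
p=r.get_image("top");print([(d["centre"],d["conf"]) for d in r.spot_point(p,"catch_knob")])
import cv2
for c in "scene","top":
    p=r.get_image(c);h=cv2.cvtColor(p["img"],cv2.COLOR_RGB2HSV)
    m=(((h[...,0]<5)|(h[...,0]>174))&(h[...,1]>190)&(h[...,2]>120)).astype(np.uint8)
    n,_,st,ce=cv2.connectedComponentsWithStats(m)
    print(c,[(ce[i].round(1).tolist(),st[i,4]) for i in range(1,n) if st[i,4]>8])
cv2.imwrite("pics/a3.png",cv2.resize(p["img"][170:310,180:360],(720,560),interpolation=2)[:,:,::-1])
E
```

```text
[434.53136539 195.63334818] [206.25928109 223.493578  ]
[395.23423863 188.36681692] [240.80469285 245.3688189 ]
[]
scene [([411.9, 186.5], np.int32(36))]
top []
```

View pics/a3.png

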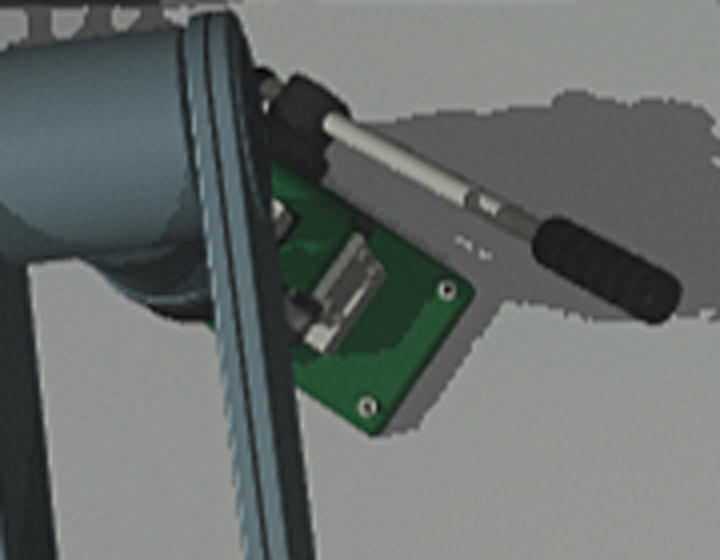

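```bash
python3 - <<'E'
from fit import *
from workcell import r
import cv2
print("start",proj('s',np.array([.1975,.513,.191])),proj('t',np.array([.1975,.513,.191])))
w=r.get_image("wrist");p=r.get_image("scene")
T=np.array(w["T_tool_cam"]);print(T.round(3).tolist())
K=w["K"];Ti=np.linalg.inv(T);x=Ti[:3,3];u=K@x;print("tcp in wrist",u/u[2])
# ball by wrist
h=cv2.cvtColor(w["img"],cv2.COLOR_RGB2HSV)
m=(((h[...,0]<5)|(h[...,0]>174))&(h[...,1]>190)&(h[...,2]>100)).astype(np.uint8)
n,_,st,ce=cv2.connectedComponentsWithStats(m);print([(ce[i].round(1).tolist(),st[i].tolist()) for i in range(1,n) if st[i,4]>30])
im=p["img"].copy()
for k in range(0,6):
    z=.2943+.02*k; v=proj('s',np.array([.5466,.1873,z])); im[int(round(v[1])),int(round(v[0]))]=(255,255,0)
a=cv2.resize(im[130:230,350:450],(480,480),interpolation=0)
cv2.imwrite("pics/a4.png",np.hstack([cv2.resize(w["img"],(320,240)).repeat(1,0) if 0 else cv2.copyMakeBorder(cv2.resize(w["img"],(320,240)),0,240,0,0,cv2.BORDER_CONSTANT),a])[:,:,::-1])
E
```

```text
start [434.81422728 131.03210518] [103.97983711 400.61749146]
[[0.001, -0.962, -0.272, 0.069], [1.0, 0.002, -0.001, -0.001], [0.002, -0.272, 0.962, -0.18], [0.0, 0.0, 0.0, 1.0]]
tcp in wrist [318.44038835 269.2392125    1.        ]
[([387.4, 271.9], [367, 253, 40, 40, 1158])]
```

View pics/a4.png

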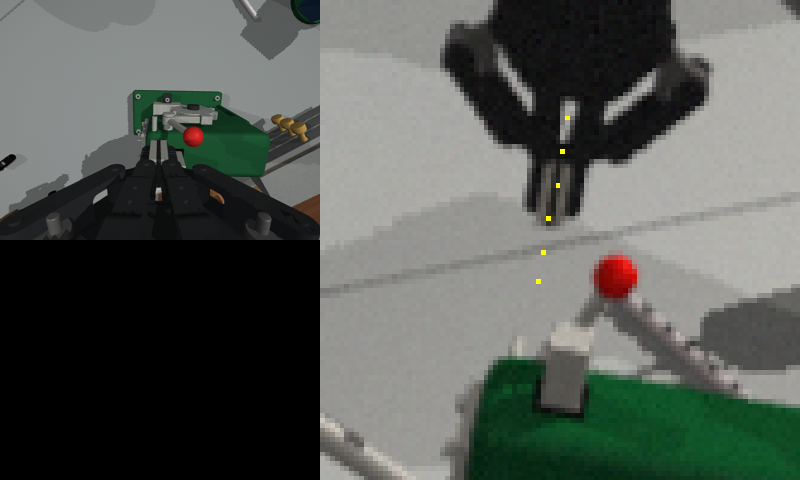

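```bash
python3 - <<'E'
from fit import *
from workcell import r
from scipy.spatial.transform import Rotation as Ro
import cv2
print("base",proj('s',np.zeros(3)),proj('t',np.zeros(3)))
for c in C:
  K,R,t=C[c];print(c,"cam pos",-R.T@t)
s=r.state();w=r.get_image("wrist")
for n in ["catch_knob","lever_grip","lever_hub","catch_pivot","plug_top","press"]: print(n,[(np.round(d["centre"],1),round(d["conf"],2)) for d in r.spot_point(w,n)[:2]])
T=np.array(w["T_tool_cam"]);K=w["K"];print(K[0,0])
Rw=Ro.from_quat(s["tcp_rot"]).as_matrix();p=np.array(s["tool_pos"])
for dia in (38,40,42):
  Z=K[0,0]*.022/dia; x=np.linalg.inv(K)@[387.4,271.9,1]*Z
  tl=(T@np.r_[x,1])[:3];print(dia,"tool",tl.round(4),"world",(p+Rw@tl).round(4))
def pw(X):
  x=np.linalg.inv(T)@np.r_[Rw.T@(X-p),1];u=K@x[:3];return u[:2]/u[2]
q=[.5987,.1786,.997]
for n in P: print(n,W(q,P[n]).round(3),pw(W(q,P[n])))
for c in [(-.09,.063),(-.09,-.063)]: print("foot",c,pw(W(q,[*c,.025])))
E
```

```text
base [266.54309835 172.98003325] [324.61766788 470.67511003]
s cam pos [ 1.3752738  -0.32440482  1.02963342]
t cam pos [ 0.34873159 -0.00264849  1.56300004]
catch_knob [(array([384., 276.]), 0.72), (array([110.7, 399.8]), 0.54)]
lever_grip []
lever_hub []
catch_pivot [(array([335.2, 240.5]), 0.78)]
plug_top []
press [(array([328.5, 222.4]), 0.85)]
348.66361044580594
38 tool [-0.0049  0.04    0.0087] world [0.5724 0.218  0.2857]
40 tool [-0.0012  0.0379 -0.0007] world [0.5682 0.2183 0.2951]
42 tool [ 0.0021  0.0361 -0.0093] world [0.5644 0.2185 0.3037]
o [0.599 0.179 0.   ] [332.87519618 226.17854967]
knob [0.567 0.217 0.304] [387.42946561 276.57725482]
piv [0.554 0.198 0.242] [337.16918338 242.72034193]
grip [ 0.565 -0.016  0.32 ] [ 40.99454183 487.68201261]
hub [0.682 0.166 0.195] [378.63728344 358.018198  ]
foot (-0.09, 0.063) [264.26895629 183.06184071]
foot (-0.09, -0.063) [267.87588841 274.69162192]
```

Wrist and scene cameras agree on the press, but the visible fingertips sit about 33 mm above the reported TCP. They passed over the ball. I'll go back by the same path, drop about 32 mm and check before pushing.

```bash
python3 -m pendant '[0,0,0.9,0,0,0,0, 0,0,0.9,0,0,0,0, 0,0,0.9,0,0,0,0, 0,0,0.9,0,0,0,0, 0,0,0.9,0,0,0,0, 0,0,0.3,0,0,0,0, 0,0,0,0.6,0,0,0, 0,0,0,0.6,0,0,0, 0,0,0,0.4,0,0,0, 0,0,0,0,0,0,0]' | tail -3
python3 st.py; python3 - <<'E'
from fit import *
from workcell import r
import cv2
q=[.5987,.1786,.997]
p=r.get_image("scene");w=r.get_image("wrist");im=p["img"].copy()
s=r.state()["tool_pos"]
for k in range(0,6):
    v=proj('s',np.array(s)+[0,0,.01*k]); im[int(round(v[1])),int(round(v[0]))]=(255,255,0)
a=cv2.resize(im[130:230,370:470],(400,400),interpolation=0)
wi=w["img"].copy()
T=np.linalg.inv(np.array(w["T_tool_cam"]))
for k in range(0,6):
    u=w["K"]@(T@[0,0,-.01*k,1])[:3];u/=u[2];wi[int(u[1]),int(u[0])]=(255,255,0)
b=cv2.resize(wi[200:400,220:420],(400,400),interpolation=0)
cv2.imwrite("pics/a5.png",np.hstack([b,a])[:,:,::-1])
E
```

```text
wrist_force: [-0.3, -0.2, -0.5]
width: -0.0002
grasp_force: 0.0
t 8.55 world [0.5974 0.2668 0.2602] press [0.0733 0.049  0.2602] F [-0.3 -0.2 -0.5] q [ 0.283  0.959 -0.001 -0.002] w -0.0 j [ 0.25  0.42  1.13 -0.    1.59 -0.75]
```

View pics/a5.png

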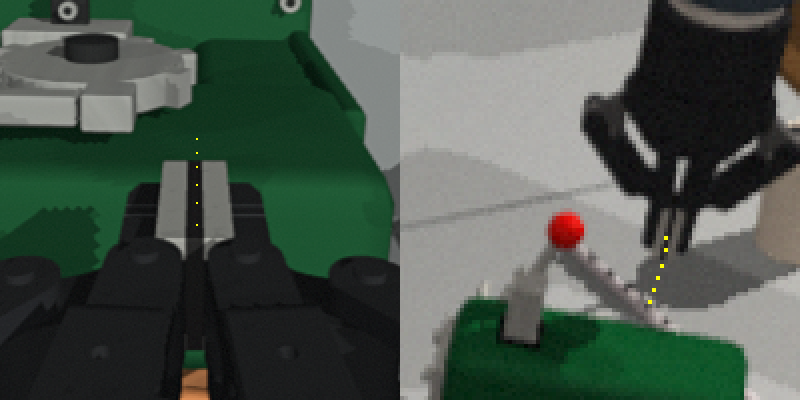

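The fingertips now reach below the ball's centre (right crop: tip at row 255, ball at 231). Pushing again.

```bash
python3 -m pendant '[0,0,-0.8,0,0,0,0, 0,0,-0.6,0,0,0,0, 0,0,-0.5,0,0,0,0, 0,0,-0.5,0,0,0,0, 0,0,-0.5,0,0,0,0, 0,0,-0.5,0,0,0,0, 0,0,-0.5,0,0,0,0, 0,0,-0.5,0,0,0,0, 0,0,-0.3,0,0,0,0, 0,0,0,0,0,0,0, 0,0,0,0,0,0,0, 0,0,0,0,0,0,0, 0,0,0,0,0,0,0, 0,0,0,0,0,0,0, 0,0,0,0,0,0,0]' | tail -3
python3 st.py; cat > red.py <<'E'
from workcell import r
import cv2,numpy as np
p=r.get_image("scene");h=cv2.cvtColor(p["img"],cv2.COLOR_RGB2HSV)
m=(((h[...,0]<5)|(h[...,0]>174))&(h[...,1]>190)&(h[...,2]>120)).astype(np.uint8)
n,_,st,ce=cv2.connectedComponentsWithStats(m)
print("red",[(ce[i].round(1).tolist(),st[i,4]) for i in range(1,n) if st[i,4]>4])
print("grip",[(np.round(d["centre"],1),round(d["conf"],2)) for d in r.spot_point(p,"lever_grip")[:2]])
E
python3 red.py
```

```text
wrist_force: [0.5, -0.3, -0.4]
width: -0.0002
grasp_force: 0.0
t 10.15 world [0.5477 0.1889 0.2623] press [-0.019   0.0484  0.2623] F [ 0.5 -0.3 -0.4] q [ 0.283  0.959 -0.    -0.   ] w -0.0 j [ 0.14  0.28  1.34  0.    1.53 -0.86]
red [([380.6, 187.5], np.int32(42))]
grip [(array([321.6, 201.4]), 0.63)]
```

The ball is at (380.6,187.5) against a predicted (379.8,188.9), so the catch is on its front rest. Now I raise the arm and move over the grip.

```bash
python3 -m pendant '[0,0,0,-1,0,0,0, 0,0,0,-1,0,0,0, 0,0,0,-1,0,0,0, 0,0,0,-1,0,0,0, 0,0,0,-1,0,0,0, 0,0,0,-1,0,0,0, 0,0,0,-1,0,0,0, 0,-0.78,-1,0,0,0,0, 0,-0.78,-1,0,0,0,0, 0,-0.78,-1,0,0,0,0, 0,-0.78,-1,0,0,0,0, 0,-0.78,-1,0,0,0,0, 0,-0.78,-1,0,0,0,0, 0,-0.78,-1,0,0,0,0, 0,-0.78,-1,0,0,0,0, 0,0,0,0,0,0,0, 0,0,0,1,0,0,0, 0,0,0,1,0,0,0, 0,0,0,0,0,0,0]' | tail -3
python3 st.py; python3 red.py; python3 - <<'E'
from fit import *
from workcell import r
import cv2
p=r.get_image("scene");w=r.get_image("wrist")
print([(np.round(d["centre"],1),round(d["conf"],2)) for d in r.spot_point(w,"lever_grip")[:2]])
a=cv2.resize(p["img"][120:270,250:450],(400,300),interpolation=0)
b=cv2.resize(w["img"],(400,300))
cv2.imwrite("pics/a6.png",np.hstack([b,a])[:,:,::-1])
E
```

```text
wrist_force: [-0.4, -0.1, -0.3]
width: -0.0001
grasp_force: 0.0
t 12.15 world [ 0.5643 -0.0124  0.3597] press [-0.1791 -0.0748  0.3597] F [-0.4 -0.1 -0.3] q [ 0.283  0.959  0.    -0.003] w -0.0 j [-0.22  0.24  1.16  0.    1.75 -1.22]
red [([380.7, 187.5], np.int32(41))]
grip [(array([318.6, 201.7]), 0.66)]
[(array([308.4, 239.8]), 0.55)]
```

View pics/a6.png

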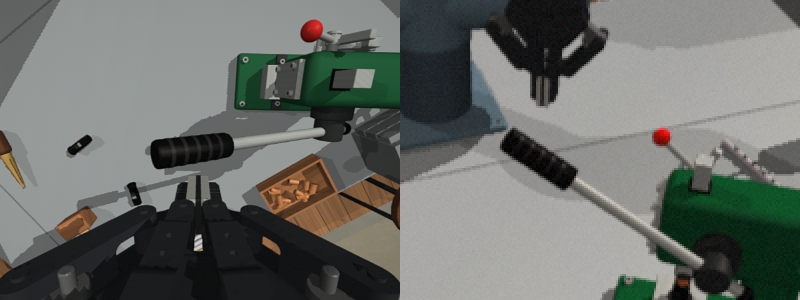

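Left crop shows the grip at about (192,148) just ahead of the fingertips. In the right crop the tip (542,105) is above the grip and slightly towards its outer end, and the ball is on its front rest. I'll shift 10 mm towards the hub and descend gently, feeling for contact.

```bash
for i in 1; do python3 -m pendant '[0,0,0.5,0.5,0,0,0, 0,0,0,0.5,0,0,0, 0,0,0,0.5,0,0,0, 0,0,0,0.5,0,0,0, 0,0,0,0,0,0,0]' | tail -3; python3 st.py;  python3 -m pendant '[0,0,0,0.3,0,0,0, 0,0,0,0,0,0,0]'|grep force; python3 -m pendant '[0,0,0,0.3,0,0,0, 0,0,0,0,0,0,0]'|grep force;python3 st.py; done
python3 red.py; python3 - <<'E'
from workcell import r
import cv2,numpy as np
p=r.get_image("scene");w=r.get_image("wrist")
a=cv2.resize(p["img"][140:240,280:380],(400,400),interpolation=0)
b=cv2.resize(w["img"][160:360,220:420],(400,400))
cv2.imwrite("pics/a7.png",np.hstack([b,a])[:,:,::-1])
E
```

```text
wrist_force: [-0.1, -0.6, -0.1]
width: -0.0002
grasp_force: 0.0
t 12.9 world [ 0.5701 -0.0048  0.3201] press [-0.1696 -0.0755  0.3201] F [-0.1 -0.6 -0.1] q [ 0.283  0.959 -0.    -0.002] w -0.0 j [-0.2   0.25  1.24 -0.    1.66 -1.2 ]
wrist_force: [-1.2, 0.6, -0.1]
grasp_force: 0.0
wrist_force: [-0.1, 0.0, 0.0]
grasp_force: 0.0
t 13.3 world [ 0.5708 -0.005   0.3098] press [-0.1693 -0.0762  0.3098] F [-0.1  0.   0. ] q [ 0.283  0.959 -0.    -0.   ] w 0.0 j [-0.2   0.25  1.26  0.    1.63 -1.2 ]
red [([380.7, 187.5], np.int32(41))]
grip [(array([319. , 199.9]), 0.94)]
```

View pics/a7.png

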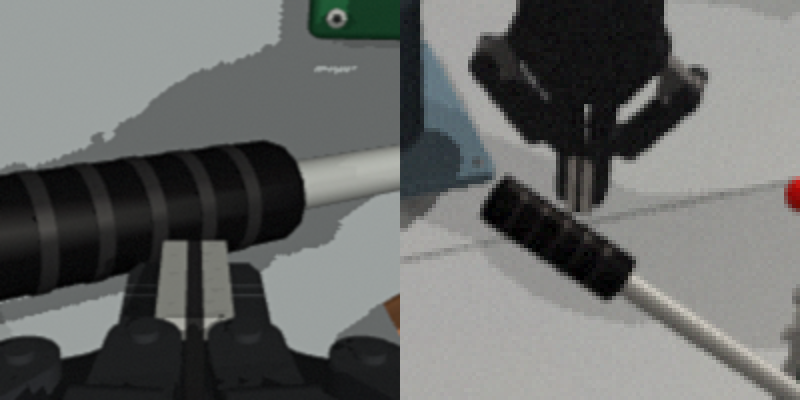

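The tips sit just above the grip and about 5 mm short of its axis sideways in the left crop. They aren't touching yet. I shift 4 mm towards +x and continue down.

```bash
python3 -m pendant '[0,0.2,0,0.3,0,0,0, 0,0,0,0.3,0,0,0]'|grep wrist_f; python3 -m pendant '[0,0,0,0.3,0,0,0, 0,0,0,0,0,0,0]'|grep wrist_f; python3 -m pendant '[0,0,0,0.25,0,0,0, 0,0,0,0,0,0,0]'|grep wrist_f;python3 st.py; python3 -m pendant '[0,0,0,0.25,0,0,0, 0,0,0,0,0,0,0]'|grep wrist_f; python3 -m pendant '[0,0,0,0.25,0,0,0, 0,0,0,0,0,0,0]'|grep wrist_f;python3 st.py; python3 red.py
```

```text
wrist_force: [-0.6, -0.5, -0.3]
wrist_force: [-0.3, 1.1, 0.7]
wrist_force: [1.5, -0.3, 0.9]
t 14.1 world [ 0.5678 -0.0029  0.2871] press [-0.1693 -0.0726  0.2871] F [ 1.5 -0.3  0.9] q [ 0.283  0.959 -0.     0.   ] w 0.0 j [-0.2   0.25  1.32 -0.    1.57 -1.2 ]
wrist_force: [0.7, -0.6, 2.3]
wrist_force: [0.9, -0.2, 1.7]
t 14.5 world [ 0.5676 -0.0028  0.2767] press [-0.1693 -0.0723  0.2767] F [ 0.9 -0.2  1.7] q [ 0.283  0.959 -0.    -0.   ] w 0.0 j [-0.2   0.25  1.34 -0.    1.55 -1.2 ]
red [([380.6, 187.6], np.int32(42))]
grip [(array([314. , 202.8]), 0.88), (array([296. , 366.4]), 0.67)]
```

Contact at a TCP height of about .287, with a gentle 1–2 N. Now I follow the lever's arc down.

```bash
python3 -m pendant '[0,0,-0.4,0.66,0,0,0, 0,0,-0.4,0.66,0,0,0, 0,0,-0.4,0.66,0,0,0, 0,0,-0.17,0.58,0,0,0, 0,0,-0.17,0.58,0,0,0, 0,0,-0.17,0.58,0,0,0]'|grep wrist_f; python3 st.py; python3 red.py
```

```text
wrist_force: [-0.0, 5.8, 10.3]
t 15.2 world [ 0.5497 -0.0304  0.2041] press [-0.2022 -0.0723  0.2041] F [-0.   5.8 10.3] q [0.283 0.959 0.001 0.001] w -0.0 j [-0.26  0.25  1.52  0.    1.37 -1.26]
red [([380.6, 187.7], np.int32(41))]
grip [(array([303.1, 225.5]), 0.95), (array([399.9, 204.7]), 0.7)]
```

```bash
python3 -m pendant '[0,0,-0.08,0.6,0,0,0, 0,0,-0.08,0.6,0,0,0, 0,0,-0.08,0.6,0,0,0, 0,0,0,0.6,0,0,0, 0,0,0,0.6,0,0,0, 0,0,0,0.6,0,0,0]'|grep wrist_f; python3 st.py; python3 -m pendant '[0,0,0.1,0.4,0,0,0, 0,0,0.1,0.4,0,0,0, 0,0,0,0,0,0,0]'|grep wrist_f; python3 st.py; python3 red.py
```

```text
wrist_force: [1.2, 7.7, 12.8]
t 15.9 world [ 0.5478 -0.0342  0.1324] press [-0.2063 -0.0728  0.1324] F [ 1.2  7.7 12.8] q [0.283 0.959 0.001 0.001] w 0.0 j [-0.27  0.3   1.63  0.    1.21 -1.27]
wrist_force: [-2.3, -1.1, 10.2]
t 16.2 world [ 0.549  -0.0327  0.1155] press [-0.2044 -0.073   0.1155] F [-2.3 -1.1 10.2] q [ 0.283  0.959 -0.001  0.001] w -0.0 j [-0.26  0.32  1.64 -0.    1.18 -1.26]
red [([380.6, 187.7], np.int32(41))]
grip []
```

Now small steps to the stop, watching the force.

```bash
python3 -m pendant '[0,0,0.08,0.4,0,0,0, 0,0,0.05,0.25,0,0,0, 0,0,0,0,0,0,0]'|grep -E "wrist_f|tool"; python3 -m pendant '[0,0,0.03,0.2,0,0,0, 0,0,0,0,0,0,0]'|grep -E "wrist_f|tool";python3 -m pendant '[0,0,0.03,0.15,0,0,0, 0,0,0,0,0,0,0]'|grep -E "wrist_f|tool"; python3 -m pendant '[0,0,0.03,0.15,0,0,0, 0,0,0,0,0,0,0]'|grep -E "wrist_f|tool"
```

```text
tool_pos: [0.5504, -0.0306, 0.1028]
wrist_force: [-1.6, -1.2, 10.5]
tool_pos: [0.5509, -0.03, 0.0991]
wrist_force: [-2.6, -0.7, 10.6]
tool_pos: [0.5513, -0.0294, 0.0962]
wrist_force: [-1.5, -1.2, 11.3]
tool_pos: [0.5517, -0.0288, 0.0933]
wrist_force: [-2.2, 0.3, 12.1]
```

```bash
for k in 1 ; do python3 -m pendant '[0,0,0.03,0.15,0,0,0, 0,0,0,0,0,0,0]'|grep -E "wrist_f|tool"; python3 -m pendant '[0,0,0.03,0.15,0,0,0, 0,0,0,0,0,0,0]'|grep -E "wrist_f|tool"; python3 -m pendant '[0,0,0.02,0.12,0,0,0, 0,0,0,0,0,0,0]'|grep -E "wrist_f|tool"; done; python3 st.py; python3 - <<'E'
from workcell import r
from fit import *
p=r.get_image("scene");q=[.5987,.1786,.997]
for n in ("lever_grip","plug_top"): print(n,[(np.round(d["centre"],1),round(d["conf"],2)) for d in r.spot_point(p,n)[:2]])
for a in (.3,.2,.1,-.1,-.2,-.31): pass
for th in (.6,.7,.83): f=.5236-th;print(th,proj('s',W(q,[.035-.25*np.cos(f),-.077,.195+.25*np.sin(f)])).round(1), "ramtop",proj('s',W(q,[0,0,.3-.018*th])).round(1))
E
```

```text
tool_pos: [0.5522, -0.0282, 0.0903]
wrist_force: [-2.0, 1.2, 10.3]
tool_pos: [0.5526, -0.0275, 0.0874]
wrist_force: [-1.1, 1.0, 11.5]
tool_pos: [0.553, -0.027, 0.0852]
wrist_force: [-0.9, 1.6, 12.3]
t 17.8 world [ 0.553  -0.027   0.0852] press [-0.1975 -0.0732  0.0852] F [-0.9  1.6 12.3] q [0.283 0.959 0.    0.001] w 0.0 j [-0.25  0.36  1.67  0.    1.11 -1.25]
lever_grip [(array([310. , 262.6]), 0.61)]
plug_top [(array([133.4, 286. ]), 0.69)]
0.6 [304.5 243.9] ramtop [401.3 203.8]
0.7 [305.6 251.2] ramtop [401.2 204.4]
0.83 [308.5 260.5] ramtop [401.1 205.2]
```

```bash
python3 -m pendant '[0,0,0.02,0.12,0,0,0, 0,0,0,0,0,0,0]'|grep -E "wrist_f|tool"; python3 -m pendant '[0,0,0.02,0.12,0,0,0, 0,0,0,0,0,0,0]'|grep -E "wrist_f|tool"; python3 -m pendant '[0,0,0.02,0.12,0,0,0, 0,0,0,0,0,0,0]'|grep -E "wrist_f|tool"
```

```text
tool_pos: [0.5534, -0.0265, 0.083]
wrist_force: [-1.6, 2.0, 13.6]
tool_pos: [0.5538, -0.026, 0.0809]
wrist_force: [-2.5, 4.1, 14.8]
tool_pos: [0.5542, -0.0254, 0.0788]
wrist_force: [-1.4, 3.9, 16.9]
```

```bash
python3 -m pendant '[0,0,0,0.12,0,0,0, 0,0,0,0,0,0,0]'|grep -E "wrist_f|tool"; python3 -m pendant '[0,0,0,0.12,0,0,0, 0,0,0,0,0,0,0]'|grep -E "wrist_f|tool"; python3 -m pendant '[0,0,0,0.1,0,0,0, 0,0,0,0,0,0,0,0,0,0,0,0,0,0]'|grep -E "wrist_f|tool"; python3 - <<'E'
from workcell import r
p=r.get_image("scene");print([(d["centre"],d["conf"]) for d in r.spot_point(p,"lever_grip")[:2]])
E
```

```text
tool_pos: [0.5546, -0.025, 0.0767]
wrist_force: [-1.8, 6.1, 19.7]
tool_pos: [0.5551, -0.0254, 0.0746]
wrist_force: [-0.7, 5.1, 20.1]
tool_pos: [0.5552, -0.0261, 0.0729]
wrist_force: [-1.0, 2.5, 19.9]
[([313.4, 266.0], 0.66)]
```

```bash
python3 - <<'E'
from workcell import r
import cv2,numpy as np
p=r.get_image("scene");w=r.get_image("wrist")
a=cv2.resize(p["img"][170:320,280:430],(400,400),interpolation=2)
b=cv2.resize(w["img"],(400,300));b=cv2.copyMakeBorder(b,0,100,0,0,cv2.BORDER_CONSTANT)
cv2.imwrite("pics/a8.png",np.hstack([b,a])[:,:,::-1])
E
python3 red.py
```

```text
red [([380.6, 187.6], np.int32(39))]
grip [(array([310.4, 265. ]), 0.58)]
```

View pics/a8.png

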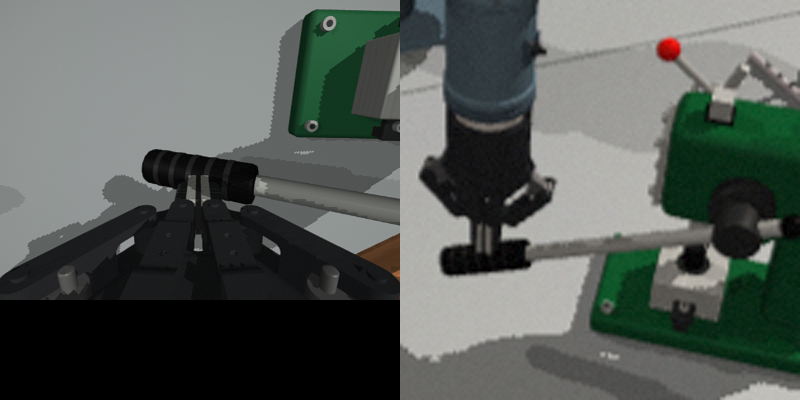

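The lever is at or past its nominal bottom: the grip is at (312,266) against a predicted (308.5,260.5). The force is 20 N, above the 8–13 N drive range, so this is the end stop. One more small squeeze, then I follow the arc back up.

```bash
python3 -m pendant '[0,0,0,0.12,0,0,0, 0,0,0,0.1,0,0,0, 0,0,0,0,0,0,0]'|grep -E "wrist_f|tool"; python3 -m pendant '[0,0,-0.05,-0.7,0,0,0, 0,0,-0.1,-0.7,0,0,0, 0,0,-0.1,-0.7,0,0,0, 0,0,-0.05,-0.7,0,0,0, 0,0,0,-0.7,0,0,0, 0,0,0,-0.7,0,0,0, 0,0,0.1,-0.7,0,0,0, 0,0,0.15,-0.7,0,0,0, 0,0,0.2,-0.7,0,0,0, 0,0,0.2,-0.7,0,0,0, 0,0,0.25,-0.7,0,0,0, 0,0,0.3,-0.7,0,0,0, 0,0,0.35,-0.7,0,0,0, 0,0,0.4,-0.7,0,0,0, 0,0,0.4,-0.7,0,0,0, 0,0,0.3,-1,0,0,0, 0,0,0,-1,0,0,0, 0,0,0,-1,0,0,0, 0,0,0,-1,0,0,0, 0,0,0,-1,0,0,0]'|grep -E "wrist_f|tool"; python3 red.py; python3 - <<'E'
from workcell import r
p=r.get_image("scene")
for n in ("plug_top","plug"): print(n,r.spot_point(p,n)[:2] if n=="plug_top" else r.find_in(p,n)[:2])
import cv2
a=p["img"];h=cv2.cvtColor(a,cv2.COLOR_RGB2HSV);s=cv2.cvtColor(cv2.imread("pics/scene0.png"),cv2.COLOR_BGR2HSV)
for nm,x in(("now",h),("start",s)):
    c=x[245:285,378:404];m=(c[...,0]>4)&(c[...,0]<25)&(c[...,1]>90)&(c[...,2]>60);print(nm,m.sum(),[(int(i)+245,int(k)) for i,k in enumerate(m.sum(1)) if k])
E
```

```text
tool_pos: [0.5559, -0.0252, 0.0691]
wrist_force: [-0.8, 5.8, 23.5]
tool_pos: [0.5777, 0.0134, 0.3753]
wrist_force: [0.1, -0.4, -0.6]
red [([380.6, 187.5], np.int32(42))]
grip [(array([319.1, 197.1]), 0.82)]
plug_top []
plug []
now 21 [(259, 1), (260, 6), (261, 6), (262, 5), (263, 3)]
start 15 [(260, 5), (261, 5), (262, 5)]
```

```bash
python3 - <<'E'
from workcell import r
from fit import *
import cv2
q=[.5987,.1786,.997]
for z in (.106,.1005,.095,.135,.145): print(z,proj('s',W(q,[0,0,z])).round(1), "rim",proj('s',W(q,[0,-.0075,z])).round(1))
a=r.get_image("scene")["img"];b=cv2.imread("pics/scene0.png")[:,:,::-1]
for y in range(252,276): print(y,"start",b[y,387:396:2].tolist(),"now",a[y,387:396:2].tolist())
E
python3 st.py
```

```text
0.106 [391.3 258. ] rim [391. 260.]
0.1005 [391.1 259.5] rim [390.7 261.5]
0.095 [390.8 260.9] rim [390.4 263. ]
0.135 [392.8 250.2] rim [392.4 252.2]
0.145 [393.3 247.4] rim [392.9 249.4]
252 start [[109, 112, 105], [36, 49, 38], [11, 35, 19], [43, 50, 43], [81, 78, 75]] now [[111, 114, 107], [40, 48, 39], [9, 33, 21], [38, 47, 37], [81, 80, 74]]
253 start [[130, 129, 124], [74, 74, 68], [65, 68, 63], [46, 53, 46], [55, 58, 51]] now [[128, 128, 125], [71, 70, 66], [65, 68, 62], [50, 55, 47], [54, 58, 50]]
254 start [[99, 99, 95], [78, 76, 74], [83, 83, 77], [78, 79, 74], [72, 74, 66]] now [[103, 101, 97], [81, 79, 77], [84, 83, 78], [80, 83, 75], [68, 68, 62]]
255 start [[89, 88, 86], [80, 79, 75], [80, 79, 74], [83, 82, 77], [87, 84, 80]] now [[88, 88, 86], [85, 84, 80], [86, 85, 80], [88, 86, 82], [88, 89, 82]]
256 start [[80, 82, 80], [63, 63, 59], [59, 57, 55], [73, 74, 69], [89, 88, 82]] now [[80, 82, 78], [63, 60, 56], [61, 59, 58], [76, 76, 72], [91, 88, 85]]
257 start [[100, 97, 96], [27, 25, 24], [25, 22, 25], [41, 43, 42], [72, 69, 67]] now [[99, 100, 94], [24, 21, 20], [2
[... 2347 characters left out ...]
54], [136, 133, 127], [135, 132, 127], [144, 144, 133], [156, 154, 145]] now [[168, 164, 155], [140, 137, 131], [134, 132, 126], [146, 144, 135], [154, 148, 142]]
274 start [[182, 176, 169], [173, 171, 163], [173, 168, 160], [178, 173, 166], [165, 162, 154]] now [[181, 176, 167], [175, 171, 165], [171, 168, 161], [177, 173, 164], [168, 164, 158]]
275 start [[179, 176, 165], [173, 167, 161], [172, 168, 160], [176, 172, 164], [172, 170, 162]] now [[178, 174, 165], [174, 171, 161], [174, 169, 159], [179, 173, 165], [179, 175, 167]]
t 22.15 world [0.5776 0.0134 0.3734] press [-0.1502 -0.0719  0.3734] F [ 0.7 -0.1 -0.1] q [ 0.283  0.959 -0.    -0.001] w 0.0 j [-0.17  0.26  1.1  -0.    1.78 -1.17]
```

Where the plug's shaded side showed before, its brightly lit top face now appears at row 261. A flush plug should show at row 260.9. The force reached 23 N at the stop, the catch is at its front rest, the lever is up, and the arm is clear of everything. Handing in.

```bash
python3 -c "
from workcell import r
print(r.hand_in())"
```

```text
the job is handed in; nothing more can be done
None
```

I flipped the catch to its front rest, pressed the lever to its stop and let it rise back to the top with the catch left off, then handed in. The hand-in returned no verdict. That the plug is home rests on the 23 N reached at the stop and on its top face showing at the flush height in the scene picture, which can't rule out its standing a few millimetres proud.

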